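# Find the lid that fits the pantry canister

### The job

Somebody put an oversized lid loosely on the blue canister: lift it off and set it down flat, bar up, well inside the cork mat. Then, from the three similar lids on the counter, choose the one whose size matches the canister and close the canister with it, fully home. Set the lids down rather than dropping them, and leave the canister standing about where it is, and the other two lids and the groceries where they are.

Things in the scene. Friction and masses are not known exactly. Their poses are not given: they have to be found in the camera images.
- canister: Open blue ceramic storage canister, rectangular, loose, 0.9 kg: outside 150 (its x) x 104 (its y) x 100 mm high, walls 5 mm, so the mouth is 140 x 94 mm. Three small packets inside reach 50 mm above its underside. Origin: centre of its underside, z up. With the matching lid fully home, the lid's plate lies on the rim and the lid's origin is 90 mm above the canister's.
- lid_big: Oversized lid lying loosely on the canister's rim at first (origin 100 mm above the canister's), 0.26 kg. Pale wood plate 180 (x) x 134 (y) x 8 mm; grey plug below, 10 mm deep, 162 x 116 mm (lowest 5 mm: 154 x 108); dark grip bar on top at the centre, 80 along x, 18 wide, 30 tall. Origin: centre of the plug's underside, z up; bar from 18 to 48 mm. Same after a half turn.
- lid_a: One of three look-alike lids lying plug down on the counter, in any order, about 0.17 kg. Pale wood plate 126 (x) x 104 (y) x 8 mm; grey plug below, 10 mm deep, 108 x 86 mm (lowest 5 mm: 100 x 78); dark grip bar on top at the centre, 80 along x, 18 wide, 30 tall. Origin: centre of the plug's underside, z up; bar from 18 to 48 mm. Same after a half turn.
- lid_b: One of three look-alike lids lying plug down on the counter, in any order, about 0.2 kg. Pale wood plate 150 (x) x 104 (y) x 8 mm; grey plug below, 10 mm deep, 132 x 86 mm (lowest 5 mm: 124 x 78); dark grip bar on top at the centre, 80 along x, 18 wide, 30 tall. Origin: centre of the plug's underside, z up; bar from 18 to 48 mm. Same after a half turn.
- lid_c: One of three look-alike lids lying plug down on the counter, in any order, about 0.23 kg. Pale wood plate 174 (x) x 104 (y) x 8 mm; grey plug below, 10 mm deep, 156 x 86 mm (lowest 5 mm: 148 x 78); dark grip bar on top at the centre, 80 along x, 18 wide, 30 tall. Origin: centre of the plug's underside, z up; bar from 18 to 48 mm. Same after a half turn.
- mat: Brown cork mat fixed to the counter, 210 (its x) x 180 (its y) x 6 mm thick. Origin: centre of its underside.
- jam_jar: Amber jar with a red cap, 64 mm across, 85 mm high; bystander. Origin: centre of its underside, as for all the groceries.
- food_can: Tall can with a green label, 74 mm across, 110 mm high; bystander.
- spice_jar: Small amber jar with a black cap, 48 mm across, 100 mm high; bystander.
- carton: Orange carton, 60 (x) x 120 (y) x 90 mm high; bystander.
- mug: White mug, 82 mm across, 90 mm high, its handle towards its +y; bystander.
- tuna_can: Flat can with a blue label, 84 mm across, 45 mm high; bystander.

How it is judged:
By the outcome, as a careful person would: the job done as asked, in the order asked, and still so for the second after the job is handed in, with the robot touching nothing.
It also fails if it takes over 64 s, if anything falls off the work surface, if the arm or the gripper's body presses on something with over 40 N, if the wrist force passes 120 N, or if a joint passes its speed limit or range.

### The arm

A 7-joint arm with a two-finger parallel gripper is mounted at the origin on the work surface. World frame = base frame: x ahead of the robot, y to its left, z up, the work surface at z = 0. Lengths are in m, angles in degrees, forces in N, time in s.
With the tool pointing down it reaches from about 0.425 to 0.8 m from the base axis. Payload 8.3 kg.
Tool frame: the origin (TCP) lies between the finger pads; the fingertips stand 19 mm ahead of it and the grasp point (between the pads) is the TCP; z points along the fingers, y is the line along which they close (so a half turn about z gives the same grasp; the last joint's range is limited). The gripper opens to 85 mm and grips with 20 to 120 N. Pads are 22 mm wide; open, the fingers measure 114 mm over their backs; the gripper's body (76 mm by 85 mm) begins 54 mm behind the grasp point. The pads swing forward as they close: fully open they stand 13 mm farther back than shut.
Start: joints at [-72.531, 21.967, 0.94, 78.501, -0.361, 79.538, -2.664], TCP at [0.225, 0.583, 0.25] pointing down, gripper open.
Joint ranges: [-169.22, 169.22], [-14.56, 117.87], [-87.37, 89.26], [10.42, 133.3], [-82.24, 262.24], [0.94, 117.77], [-172.7, 172.7]. Speed limits (degrees/s): [136.94, 136.94, 172.46, 172.46, 180, 180, 180].

### API

Orientations are given as a 3x3 rotation matrix whose columns are the frame's x, y, z axes.
In Python, from rig import status, cams, order gives the robot as it stands. The module is installed in compiled form; this text tells all that it offers.
- The arm moves only by the shell command python3 -m handwheel 'ROWS' [FORCE]. ROWS is JSON, a list of rows, each a list of 3 entries, a list of its own where there are three numbers: the turn, a rotation vector about the tool's x, y, z each as a share of 0.1 rad, from -1 to 1, then the shift along the tool's x, y, z each as a share of 10 cm, from -1 to 1, then the closure, from 0 (fully open) to 1 (shut). A call has exactly 10 rows; each row shifts and turns the commanded pose from where the row before left it, along the tool's axes as they then stand; what a row does not reach is not made up. A row lasts 1/8 s, in which the tool goes at most 62.5 mm and 10.7 degrees, less where a joint would pass 70% of its speed; a pose out of reach is approached as far as the arm can. A call with a number of a shift or a turn outside -1 to 1 is refused whole. A call with a gripper value outside its range is refused whole. The fingers move at their own pace and stop on an object; FORCE is the grip in N (left out, the last holds). Time passes only in rows, so rows that do not move let the fingers close, or fill a call up. It gives the time, the measured TCP pose, the force, the opening and the grip force at its end, in the units of the state.
- status.sense(): the state, without advancing time (a new reading comes with each control period).
- cams.snapshot(name): name is "scene" or "top" or "wrist"; returns the picture (400x640x3 uint8, red, green, blue); there is no depth.
- cams.camera_params(name): a dict with "camera_matrix" (3x3 intrinsics, pixels), "camera_from_world" (4x4, takes a point from world to camera coordinates). Camera axes: x right, y up, looking along -z (the intrinsics and any distortion apply to the point x, -y, -z); pixel columns grow to the right and rows downward; lengths in m; the calibration is good to about 2 mm. The wrist camera is an equidistant fisheye: a pixel r from the principal point sees the ray r / f radians off the axis. A picture is of the moment at which its call begins: read the wrist's pose just before it. camera_params takes no time and is no camera call; for the wrist camera it gives the pose at the moment of the call.
- order.sign_off(): hands the job in; it is judged then, once.
The state is a dict: "t": time; "joints": joint angles; "dq": joint speeds; "effort": joint torques, N m; "tool_pos": TCP position; "tcp_rot": TCP orientation; "ft_force": force on the tool from outside, world axes, zero at the start; "wrist_torque": the same for the moment, N m; "gripper_width": opening from 0.0 (shut) to 1.0 (fully open); "grip_force": force on a finger pad.
Only numpy, scipy, OpenCV 4.12 (cv2) and the standard library are available. Lean on these libraries where they do the work, as an engineer would, in place of code of your own. Each camera call takes 0.05 s, during which the arm holds its last target. There are 200 camera calls.

## Working session

There is one attempt and no reset: what is moved stays moved. The work goes in short steps, Python scripts to look and compute and a shell command to move; the robot and the scene stay as the last step left them, time stands still between calls to the robot, and variables do not carry over. Pictures are saved under pics/ and viewed, at most 10 in all, crops included, and the job is handed in when it is done.

```bash
mkdir -p pics
python3 - <<'E'
from rig import status,cams
import cv2,numpy as np
s=status.sense();print(s)
for n in("top","scene"):
    im=cams.snapshot(n);p=cams.camera_params(n);print(n,p)
    cv2.imwrite(f"pics/{n}0_raw.png",im[...,::-1])
    cv2.imwrite(f"pics/{n}0.png",cv2.resize(im[...,::-1],(800,500),interpolation=cv2.INTER_CUBIC))
E
```

```text
{'t': 0.0, 'joints': array([-72.53167185,  22.01639601,   0.93834189,  78.56263174,
        -0.36086408,  79.53767325,  -2.66439718]), 'dq': array([-0.05414523, -0.04292953, -0.02957613,  0.01542903, -0.02050899,
       -0.0153568 , -0.00098043]), 'effort': array([ 5.06508477e-04, -6.27605653e+01,  8.44375547e-01, -3.71822584e+01,
        1.64857716e-02,  1.43923171e-02,  3.65350297e-05]), 'tool_pos': array([0.22451394, 0.58277554, 0.24925595]), 'tcp_rot': array([[-9.33148924e-01,  3.59489397e-01, -6.76745532e-04],
       [ 3.59490032e-01,  9.33147054e-01, -1.86860314e-03],
       [-4.02399151e-05, -1.98696828e-03, -9.99998025e-01]]), 'ft_force': array([ 0.00731681, -0.62731294,  0.83588309]), 'wrist_torque': array([-0.05764697, -0.00533008, -0.05682207]), 'grip_force': 0.0, 'gripper_width': 1.0005451003938244}
top {'camera_matrix': array([[405.83447412,   0.        , 318.20634515],
       [  0.        , 405.83447412, 202.91243396],
       [  0.        ,   0.        ,   1.        ]]), 'camera_from_world': array([[ 0.01903169, -0.99962847, -0.01951197,  0.01372001],
       [ 0.99633662,  0.01733442,  0.08374278, -0.60884909],
       [-0.08337344, -0.02103426,  0.99629636, -1.26793592],
       [ 0.        ,  0.        ,  0.        ,  1.        ]])}
scene {'camera_matrix': array([[420.75203737,   0.        , 320.87522464],
       [  0.        , 420.75203737, 197.54484279],
       [  0.        ,   0.        ,   1.        ]]), 'camera_from_world': array([[-0.36363128,  0.93148105, -0.01074047,  0.2187444 ],
       [-0.59374817, -0.22287217,  0.77316952,  0.28857048],
       [ 0.717799  ,  0.28752575,  0.63410846, -1.54321273],
       [ 0.        ,  0.        ,  0.        ,  1.        ]])}
```

View pics/top0.png

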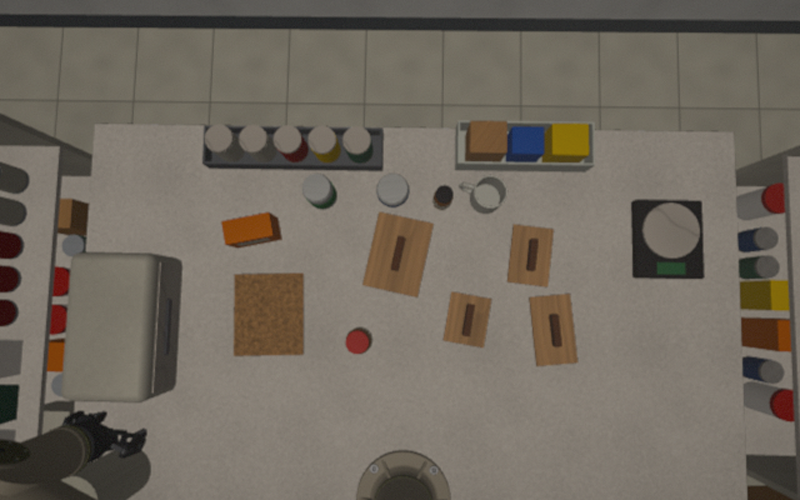

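View pics/scene0.png

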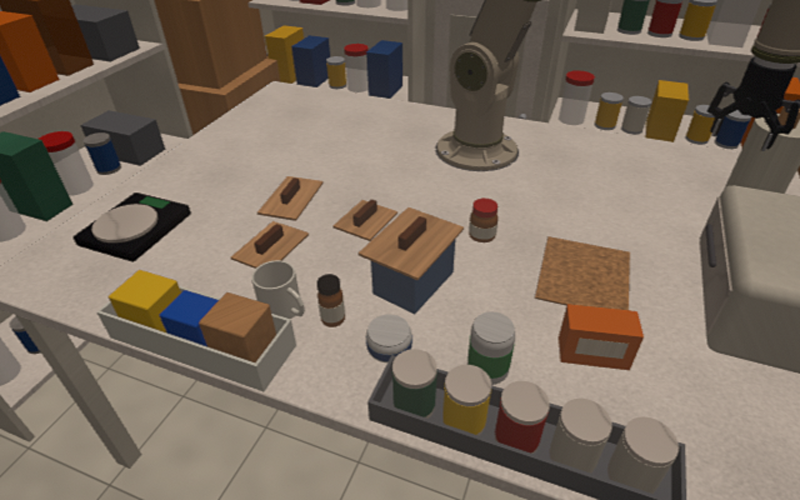

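The top view shows the big lid on the canister around (398,254). The small lids are at (530,255), (468,319) and (554,329), with lengths of about 58, 50 and 70 px, so the middle-sized lid_b is at (530,255). The mat is at (269,314). The scene view agrees. I'll enlarge both views next.

Run:
```python
import cv2
for n,(x,y,w,h) in {"top":(270,160,200,150),"scene":(180,130,200,150)}.items():
    im=cv2.imread(f"pics/{n}0_raw.png")[y:y+h,x:x+w]
    cv2.imwrite(f"pics/{n}1.png",cv2.convertScaleAbs(cv2.resize(im,(800,600),interpolation=cv2.INTER_CUBIC),alpha=1.5))
```

```text
(no output)
```

View pics/top1.png

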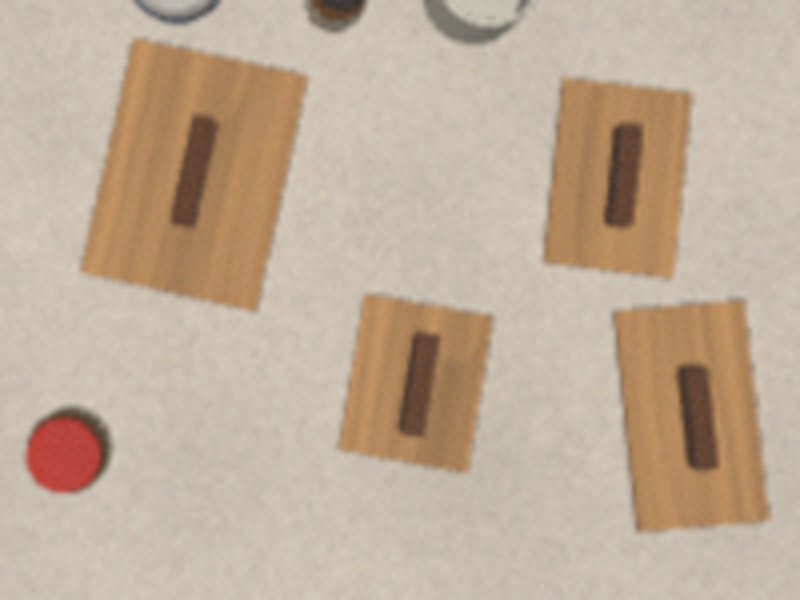

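View pics/scene1.png

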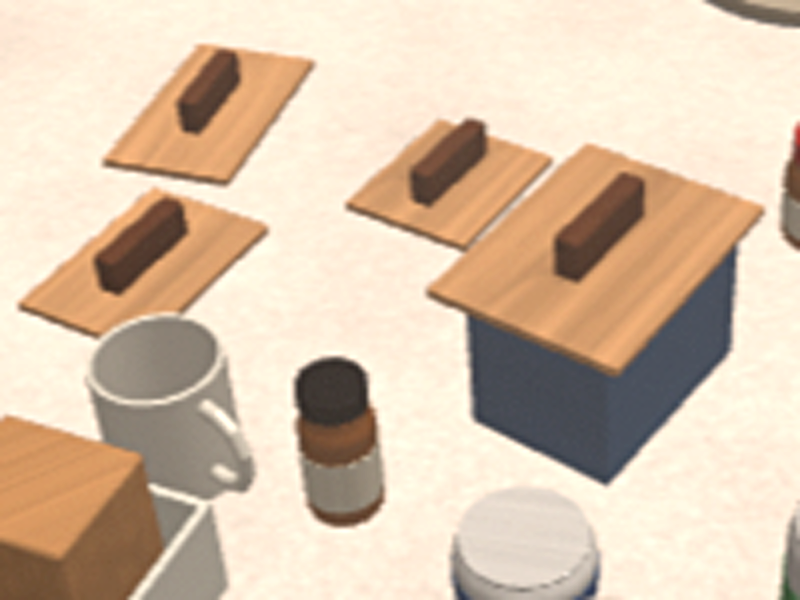

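The crops give sharp plate corners in both views, which I'll triangulate. In the top crop, the big lid's corners are (135,39), (307,75), (258,310) and (82,271), and lid_b's are (563,78), (691,93), (673,277) and (544,262). In the scene crop, the canister's foot corners are (607,482), (474,417) and (733,345).

```bash
cat > h.py <<'E'
import numpy as np,cv2
from rig import status,cams
D=np.diag([1,-1,-1.])
def ray(n,px,P=None):
    P=P or cams.camera_params(n);K=P["camera_matrix"];M=P["camera_from_world"]
    p=np.linalg.solve(K,[*px,1.])
    if n=="wrist":
        r=np.hypot(p[0],p[1]);p=np.r_[p[:2]/max(r,1e-9)*np.sin(r),np.cos(r)]
    R=M[:3,:3];d=R.T@(D@p);return -R.T@M[:3,3],d/np.linalg.norm(d)
def tri(*rays):
    A=sum(np.eye(3)-np.outer(d,d) for c,d in rays);b=sum((np.eye(3)-np.outer(d,d))@c for c,d in rays)
    x=np.linalg.solve(A,b);return x,[np.linalg.norm((np.eye(3)-np.outer(d,d))@(x-c)) for c,d in rays]
def onz(r,z): c,d=r;return c+d*(z-c[2])/d[2]
def yaw(v): return np.degrees(np.arctan2(v[1],v[0]))
E
cat > m.py <<'E'
from h import *
np.set_printoptions(precision=4,suppress=True)
T=lambda p:ray("top",(p[0]/4+270,p[1]/4+160)); S=lambda p:ray("scene",(p[0]/4+180,p[1]/4+130))
T8=lambda p:ray("top",(p[0]*.8,p[1]*.8)); S8=lambda p:ray("scene",(p[0]*.8,p[1]*.8))
# order far+y, far-y, near-y, near+y
L={"big":([(135,39),(307,75),(258,310),(82,271)],[(615,372),(430,293),(589,145),(763,211)]),
"b":([(563,78),(691,93),(673,277),(544,262)],[None,(20,305),(153,188),(267,230)]),
"c":([(614,312),(743,299),(768,520),(637,531)],[(226,184),(105,163),(198,43),(313,63)]),
"a":([(365,294),(492,315),(467,472),(339,450)],[(465,247),(348,207),(437,119),(551,160)])}
for k,(t,s) in L.items():
    Z=[]
    for a,b in zip(t,s):
        if b: x,e=tri(T(a),S(b));Z.append(x[2]);print(k,x,e[0])
    z=np.mean(Z)
    q=np.array([onz(T(a),z) for a in t]);print(k,"z",z,"c",q.mean(0),"L",[np.linalg.norm(q[i]-q[i-1]) for i in range(4)],"yaw",yaw(q[0]-q[3]+q[1]-q[2]))
q=np.array([onz(T8(p),.006) for p in[(234,274),(303,274),(303,355),(233,355)]]);print("mat",q,q.mean(0),tri(T8((303,355)),S8((553,238)))[0],tri(T8((233,355)),S8((630,250)))[0])
print("can foot",[onz(S(p),0) for p in[(607,482),(474,417),(733,345)]])
E
python3 m.py
```

```text
big [0.7001 0.0696 0.1101] 0.001318228215654627
big [ 0.6744 -0.0586  0.1103] 0.0024765103235582777
big [ 0.4986 -0.0241  0.1108] 0.0031843095335313985
big [0.5256 0.1055 0.1093] 0.0016599869800200714
big z 0.11009375694043455 c [0.6004 0.021  0.1101] L [np.float64(0.17807309181295258), np.float64(0.13167500001019658), np.float64(0.17891266519203905), np.float64(0.1335419151362076)] yaw -11.205302729073399
b [ 0.6792 -0.3728  0.0103] 0.002052963522984478
b [ 0.5315 -0.3579  0.0114] 0.001306768817886606
b [ 0.5417 -0.2563  0.0068] 0.001434631716857156
b z 0.009499146664353846 c [ 0.6114 -0.3159  0.0095] L [np.float64(0.14942584650122384), np.float64(0.10316478271816795), np.float64(0.1489872781903338), np.float64(0.10300462577287861)] yaw -5.840524905825521
c [ 0.503  -0.3123  0.0071] 0.0010011406312144709
c [ 0.5146 -0.4128  0.0093] 0.002389577958804268
c [ 0.3426 -0.4312  0.0125] 0.00072242192435507
c [ 0.3312 -0.3295  0.0084] 0.0011138955305186945
c z 0.009316871939970616 c [ 0.4234 -0.3728  0.0093] L [np.float64(0.17254970052496604), np.float64(0.10298846304970301), np.float64(0.17409063627913945), np.float64(0.10319108505345698)] yaw 5.887264806698136
a [ 0.5131 -0.1123  0.01  ] 0.002296442542812721
a [ 0.4982 -0.2137  0.0083] 0.002518687975618267
a [ 0.375  -0.1956  0.0121] 0.000560848192101021
a [ 0.3895 -0.0942  0.0077] 0.001166797366592467
a z 0.009504161430766607 c [ 0.4446 -0.1555  0.0095] L [np.float64(0.12541232805047522), np.float64(0.10239407112902163), np.float64(0.12573217408749096), np.float64(0.10251313101103435)] yaw -8.846286868268
mat [[0.5497 0.4494 0.006 ]
 [0.553  0.2696 0.006 ]
 [0.3461 0.2624 0.006 ]
 [0.3422 0.4424 0.006 ]] [0.4477 0.356  0.006 ] [ 0.3434  0.271  -0.0051] [0.3424 0.4424 0.0083]
can foot [array([0.6829, 0.0605, 0.    ]), array([ 0.6595, -0.0391,  0.    ]), array([0.5346, 0.0962, 0.    ])]
```

```bash
sed -i 's#p\[0\]/4+#(p[0]+.5)/4-.5+#g;s#p\[1\]/4+#(p[1]+.5)/4-.5+#g;s#(p\[0\]\*.8,p\[1\]\*.8)#((p[0]+.5)*.8-.5,(p[1]+.5)*.8-.5)#g' m.py
cat >> h.py <<'E'
def plan(pos,yw=None):
    s=status.sense();R=s["tcp_rot"];y0=yaw(R[:,0]);d=0 if yw is None else (yw-y0+90)%180-90
    from scipy.spatial.transform import Rotation as Ro
    R2=Ro.from_euler("z",d,degrees=True).as_matrix()@R
    print("t",round(s["t"],2),"at",s["tool_pos"].round(4),"yaw",round(y0,2),"turn_z",round(-np.radians(d)/.1,3),"shift after turn",(R2.T@(np.array(pos)-s["tool_pos"])/.1).round(3),"R22 tilt",R[:2,2].round(4),"F",s["ft_force"].round(1),"w",round(s["gripper_width"],3),round(float(s["grip_force"]),1))
E
python3 m.py | grep -E "z|mat|foot|can"
python3 -m handwheel '[[[0,0,-0.855],[0,-0.4,0],0],[[0,0,-0.855],[0,-0.4,0],0],[[0,0,0],[-0.45,-0.37,0],0],[[0,0,0],[-0.45,-0.37,0],0],[[0,0,0],[-0.45,-0.37,0],0],[[0,0,0],[-0.45,-0.37,0],0],[[0,0,0],[-0.45,-0.37,0],0],[[0,0,0],[-0.45,-0.37,0],0],[[0,0,0],[-0.45,-0.37,0],0],[[0,0,0],[-0.45,-0.37,0],0]]' 60
python3 -c "
from h import *
plan((.6004,.021,.25),-11.2)
print(cams.camera_params('wrist'))"
```

```text
big z 0.11224713939876979 c [0.6013 0.0221 0.1122] L [np.float64(0.17778147896642102), np.float64(0.13145751396504538), np.float64(0.1786198170628545), np.float64(0.13332129337584714)] yaw -11.200403058238022
b z 0.012098583734520219 c [ 0.6124 -0.3141  0.0121] L [np.float64(0.14915223398421526), np.float64(0.10297218518484323), np.float64(0.14871441924737), np.float64(0.10281219072268506)] yaw -5.835873316734497
c z 0.011951932634937214 c [ 0.4247 -0.3708  0.012 ] L [np.float64(0.17223197918196692), np.float64(0.10279115570335005), np.float64(0.17377008113218723), np.float64(0.10299340230688715)] yaw 5.891241899028551
a z 0.012122972757318561 c [ 0.4459 -0.154   0.0121] L [np.float64(0.12517987600492061), np.float64(0.10220180564713817), np.float64(0.12549911195070843), np.float64(0.10232060252559749)] yaw -8.841499341484433
mat [[0.55   0.4498 0.006 ]
can foot [array([0.682 , 0.0592, 0.    ]), array([ 0.6586, -0.0405,  0.    ]), array([ 0.5335,  0.0949, -0.    ])]
t: 1.35
tool_pos: [0.4951, 0.1452, 0.2501]
tcp_rot: [[-0.981, 0.195, -0.0], [0.195, 0.981, 0.0], [0.0, -0.0, -1.0]]
ft_force: [1.6, 0.2, 0.7]
gripper_width: 1.0
grip_force: 0.0
t 1.35 at [0.4951 0.1452 0.2501] yaw 168.75 turn_z -0.01 shift after turn [-1.275e+00 -1.014e+00  1.000e-03] R22 tilt [-0.0003  0.    ] F [1.6 0.2 0.7] w 1.0 0.0
{'camera_matrix': array([[309.70691629,   0.        , 317.3359791 ],
       [  0.        , 309.70691629, 199.51973335],
       [  0.        ,   0.        ,   1.        ]]), 'camera_from_world': array([[ 1.96078375e-01,  9.80588169e-01,  3.37617672e-04,
        -2.41126103e-01],
       [-9.36697536e-01,  1.87403838e-01, -2.95766002e-01,
         4.74673806e-01],
       [-2.90087913e-01,  5.76770715e-02,  9.55260361e-01,
        -2.44982015e-01],
       [ 0.00000000e+00,  0.00000000e+00,  0.00000000e+00,
         1.00000000e+00]])}
```

```bash
cat > w.py <<'E'
import sys,json
from h import *
n=sys.argv[1];P=cams.camera_params("wrist");im=cams.snapshot("wrist")
json.dump({k:v.tolist() for k,v in P.items()},open(f"pics/{n}.json","w"))
cv2.imwrite(f"pics/{n}.png",im[...,::-1])
E
python3 w.py w1
python3 -m handwheel '[[[0,0,0],[-0.425,-0.338,0],0],[[0,0,0],[-0.425,-0.338,0],0],[[0,0,0],[-0.425,-0.338,0],0],[[0,0,0],[0,0,0],0],[[0,0,0],[0,0,0],0],[[0,0,0],[0,0,0],0],[[0,0,0],[0,0,0],0],[[0,0,0],[0,0,0],0],[[0,0,0],[0,0,0],0],[[0,0,0],[0,0,0],0]]' 60
python3 w.py w2
python3 - <<'E'
import cv2,numpy as np
a=cv2.imread("pics/w1.png");b=cv2.imread("pics/w2.png")
o=np.vstack([a[:,:],b]);print(o.shape)
cv2.imwrite("pics/w12.png",cv2.resize(cv2.convertScaleAbs(o,alpha=1.4),(480,600)))
cv2.imwrite("pics/w2b.png",cv2.resize(cv2.convertScaleAbs(b,alpha=1.4),(800,500),interpolation=cv2.INTER_CUBIC))
E
```

```text
t: 2.65
tool_pos: [0.5995, 0.0225, 0.2503]
tcp_rot: [[-0.981, 0.195, 0.0], [0.195, 0.981, -0.0], [-0.0, 0.0, -1.0]]
ft_force: [0.5, 0.3, -0.3]
gripper_width: 0.997
grip_force: 0.0
(800, 640, 3)
```

View pics/w12.png

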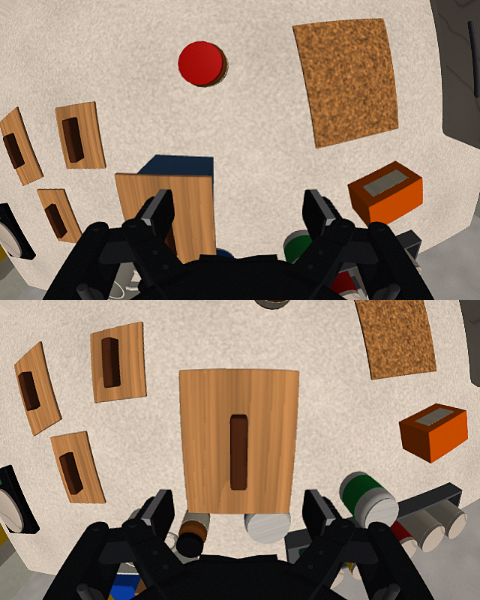

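In w12, the lower half (second view) shows the big lid centred between the fingers. Its plate corners are at composite (179,370), (299,370), (295,514) and (186,514). The upper half (first view) shows its near corners at (115,174) and (212,176). I'll refine these and triangulate.

```bash
cat >> h.py <<'E'
import json
def wl(n):
    P={k:np.array(v) for k,v in json.load(open(f"pics/{n}.json")).items()};return P,cv2.imread(f"pics/{n}.png")
def sub(im,pts,w=6):
    g=cv2.cvtColor(im,cv2.COLOR_BGR2GRAY);q=np.float32(pts).reshape(-1,1,2).copy()
    return cv2.cornerSubPix(g,q,(w,w),(-1,-1),(3,50,.01)).reshape(-1,2)
E
python3 - <<'E'
from h import *
np.set_printoptions(precision=4,suppress=True)
k=4/3
P1,i1=wl("w1");P2,i2=wl("w2")
a=sub(i1,[(115*k,174*k),(212*k,176*k)]);b=sub(i2,[(179*k,70*k),(299*k,70*k),(295*k,214*k),(186*k,214*k)])
print(a,b)
for j in range(2): print(tri(ray("wrist",a[j],P1),ray("wrist",b[j],P2)))
for z in(.112,.118):
    q=np.array([onz(ray("wrist",p,P2),z) for p in b]);print(z,q.mean(0),[np.linalg.norm(q[i]-q[i-1]) for i in range(4)],yaw(q[3]-q[0]),yaw(q[2]-q[1]))
t=sub(i2,[(232*k,115*k),(247*k,115*k),(247*k,190*k),(231*k,190*k)],3)
for z in(.140,.148):
    q=np.array([onz(ray("wrist",p,P2),z) for p in t]);print("bar",z,q.mean(0),[np.linalg.norm(q[i]-q[i-1]) for i in range(4)],yaw(q[3]-q[0]),yaw(q[2]-q[1]))
plan((.6,.022,.141),-11.2)
E
```

```text
[[152.6175 230.812 ]
 [284.2717 236.4138]] [[238.4401  93.2239]
 [398.2914  94.0293]
 [393.3333 285.3333]
 [248.7713 279.5505]]
(array([ 0.4995, -0.0234,  0.115 ]), [np.float64(5.364639142834224e-05), np.float64(5.3646391428285605e-05)])
(array([0.5272, 0.1087, 0.1159]), [np.float64(0.0010543399487022193), np.float64(0.0010543399487023188)])
0.112 [0.6026 0.0262 0.112 ] [np.float64(0.17901213141521843), np.float64(0.1359479306411756), np.float64(0.18610729731711192), np.float64(0.14702571417533558)] -11.9763462282285 -8.59823145572659
0.118 [0.6009 0.0265 0.118 ] [np.float64(0.17492293902952133), np.float64(0.1328424581883633), np.float64(0.18185602933267225), np.float64(0.14366719078278992)] -11.976346228228495 -8.598231455726596
bar 0.14 [0.6013 0.0243 0.14  ] [np.float64(0.08457085445267905), np.float64(0.014277681761151679), np.float64(0.08447561931702668), np.float64(0.01610893027264223)] -12.03499450410199 -10.79363391496951
bar 0.148 [0.5987 0.0248 0.148 ] [np.float64(0.08168769180828372), np.float64(0.013790931580268137), np.float64(0.08159570339855517), np.float64(0.01555974975053649)] -12.034994504101997 -10.793633914969512
t 2.7 at [0.5995 0.0224 0.2503] yaw 168.73 turn_z -0.013 shift after turn [-0.006 -0.003  1.093] R22 tilt [-0.0001 -0.    ] F [ 0.4 -0.1  0.1] w 0.998 0.0
```

```bash
python3 -m handwheel '[[[0,0,0],[0,0.01,0.25],0],[[0,0,0],[0,0,0.25],0],[[0,0,0],[0,0,0.25],0],[[0,0,0],[0,0,0.2],0],[[0,0,0],[0,0,0.14],0],[[0,0,0],[0,0,0],0],[[0,0,0],[0,0,0],1],[[0,0,0],[0,0,0],1],[[0,0,0],[0,0,0],1],[[0,0,0],[0,0,0],1]]' 40
python3 -c "
from h import *
plan((.4477,.356,.25),0)"
```

```text
t: 3.95
tool_pos: [0.6, 0.0233, 0.1418]
tcp_rot: [[-0.981, 0.196, 0.001], [0.196, 0.981, 0.0], [-0.001, 0.0, -1.0]]
ft_force: [-0.9, 0.1, -2.6]
gripper_width: 0.2
grip_force: 39.3
t 3.95 at [0.6    0.0233 0.1418] yaw 168.72 turn_z -1.968 shift after turn [ 1.522  3.327 -1.083] R22 tilt [0.0007 0.    ] F [-0.9  0.1 -2.6] w 0.2 39.3
```

```bash
python3 -m handwheel '[[[0,0,0],[0,0,-0.3],1],[[0,0,0],[0,0,-0.4],1],[[0,0,-0.78],[0,0,-0.3],1],[[0,0,-0.77],[0,0,0],1],[[0,0,-0.77],[0,0,0],1],[[0,0,0],[0.2,0.483,0],1],[[0,0,0],[0.2,0.483,0],1],[[0,0,0],[0.2,0.483,0],1],[[0,0,0],[0.2,0.483,0],1],[[0,0,0],[0.2,0.483,0],1]]' 40
python3 - <<'E'
from h import *
np.set_printoptions(precision=4,suppress=True)
plan((.449,.3575,.12),2)
im=cams.snapshot("top");cv2.imwrite("pics/top2_raw.png",im[...,::-1])
c=lambda x,y,w,h:cv2.resize(im[y:y+h,x:x+w,::-1],(400,400),interpolation=cv2.INTER_CUBIC)
cv2.imwrite("pics/top2.png",cv2.convertScaleAbs(np.hstack([c(170,200,100,100),c(275,160,100,100)]),alpha=1.5))
E
```

```text
t: 5.2
tool_pos: [0.4901, 0.2625, 0.2409]
tcp_rot: [[-0.999, -0.035, -0.001], [-0.035, 0.999, -0.0], [0.001, -0.0, -1.0]]
ft_force: [1.0, -0.0, -3.5]
gripper_width: 0.2
grip_force: 39.8
t 5.2 at [0.4901 0.2625 0.2409] yaw -177.99 turn_z 0.002 shift after turn [0.377 0.964 1.209] R22 tilt [-0.0007 -0.0004] F [ 1.  -0.  -3.5] w 0.2 39.8
```

View pics/top2.png

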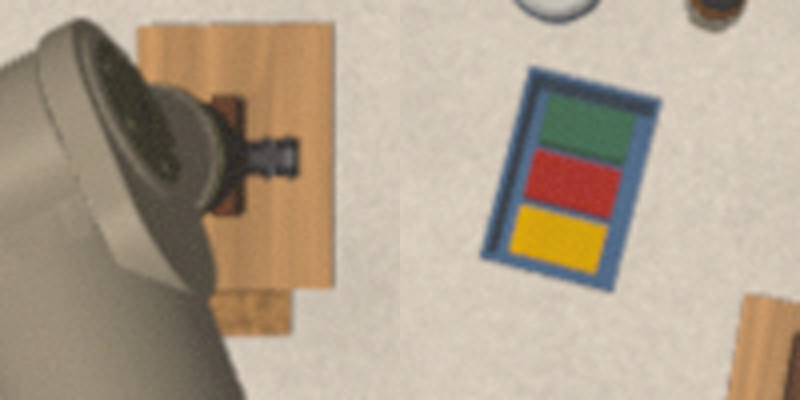

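The right panel shows the open canister with rim corners at (531,67), (661,99), (612,291) and (482,259). The left panel shows the lid level in the gripper, partly over the mat.

```bash
python3 -m handwheel '[[[0,0,0],[0.19,0.482,0],1],[[0,0,0],[0.19,0.482,0],1],[[0,0,0],[0,0,0.4],1],[[0,0,0],[0,0,0.4],1],[[0,0,0],[0,0,0.4],1],[[0,0,0],[0,0,0.4],1],[[0,0,0],[0,0,0.2],1],[[0,0,0],[0,0,0.06],1],[[0,0,0],[0,0,0.03],1],[[0,0,0],[0,0,0],1]]' 40
python3 - <<'E'
from h import *
np.set_printoptions(precision=4,suppress=True)
plan((.449,.3575,.048),2)
q=np.array([onz(ray("top",((x-400+.5)/4-.5+275,(y+.5)/4-.5+160)),.1) for x,y in[(531,67),(661,99),(612,291),(482,259)]])
print(q,q.mean(0),[np.linalg.norm(q[i]-q[i-1]) for i in range(4)],yaw(q[0]-q[3]),yaw(q[1]-q[2]))
cv2.imwrite("pics/scene2_raw.png",cams.snapshot("scene")[...,::-1])
E
```

```text
t: 6.5
tool_pos: [0.4504, 0.3565, 0.0531]
tcp_rot: [[-0.999, -0.035, 0.001], [-0.035, 0.999, 0.001], [-0.001, 0.001, -1.0]]
ft_force: [0.1, 0.2, -2.2]
gripper_width: 0.205
grip_force: 40.0
t 6.5 at [0.4504 0.3565 0.0531] yaw -177.98 turn_z 0.003 shift after turn [0.014 0.01  0.051] R22 tilt [0.0009 0.0009] F [ 0.1  0.2 -2.2] w 0.205 40.0
[[ 0.6822  0.0575  0.1   ]
 [ 0.6594 -0.041   0.1   ]
 [ 0.5146 -0.0065  0.1   ]
 [ 0.5366  0.0911  0.1   ]] [0.5982 0.0253 0.1   ] [np.float64(0.14939252917740342), np.float64(0.10105915247077295), np.float64(0.1489168288490223), np.float64(0.1001215332838639)] -13.001741695268288 -13.362940301928749
```

```bash
python3 -m handwheel '[[[0,0,0],[0.01,0.01,0.02],1],[[0,0,0],[0,0,0.015],1],[[0,0,0],[0,0,0.01],1],[[0,0,0],[0,0,0.005],1],[[0,0,0],[0,0,0.003],1],[[0,0,0],[0,0,0],1],[[0,0,0],[0,0,0],1],[[0,0,0],[0,0,0],1],[[0,0,0],[0,0,0],1],[[0,0,0],[0,0,0],1]]' 40
python3 - <<'E'
from h import *
plan((.449,.3575,.048),2)
im=cams.snapshot("top");cv2.imwrite("pics/top3_raw.png",im[...,::-1])
E
```

```text
t: 7.8
tool_pos: [0.4489, 0.3573, 0.0477]
tcp_rot: [[-0.999, -0.035, -0.0], [-0.035, 0.999, 0.0], [0.0, 0.0, -1.0]]
ft_force: [-2.9, -1.7, 5.4]
gripper_width: 0.199
grip_force: 41.4
t 7.8 at [0.4489 0.3573 0.0477] yaw -177.98 turn_z 0.004 shift after turn [-0.001  0.002 -0.003] R22 tilt [-0.0001  0.0003] F [-2.9 -1.7  5.4] w 0.199 41.4
```

Contact on the mat at the expected height, so I'll release and lift.

```bash
python3 -m handwheel '[[[0,0,0],[0,0,0],0],[[0,0,0],[0,0,0],0],[[0,0,0],[0,0,0],0],[[0,0,0],[0,0,0],0],[[0,0,0],[0,0,-0.3],0],[[0,0,0],[0,0,-0.5],0],[[0,0,0],[0,0,-0.5],0],[[0,0,0],[0,0,-0.5],0],[[0,0,0],[0,0,-0.2],0],[[0,0,0],[0,0,0],0]]' 40
python3 w.py w3
python3 - <<'E'
from h import *
plan((.6124,-.314,.22),-5.8)
_,i=wl("w3");cv2.imwrite("pics/w3b.png",cv2.convertScaleAbs(i,alpha=1.4))
E
```

```text
t: 9.1
tool_pos: [0.4497, 0.3577, 0.2488]
tcp_rot: [[-0.999, -0.035, 0.003], [-0.035, 0.999, 0.003], [-0.003, 0.003, -1.0]]
ft_force: [-1.2, -0.6, -1.6]
gripper_width: 1.0
grip_force: 0.0
t 9.15 at [0.449  0.3573 0.247 ] yaw -177.98 turn_z 1.365 shift after turn [-2.304 -6.514  0.267] R22 tilt [0.0005 0.0006] F [-0.8 -0.8  0.5] w 0.999 0.0
```

View pics/w3b.png

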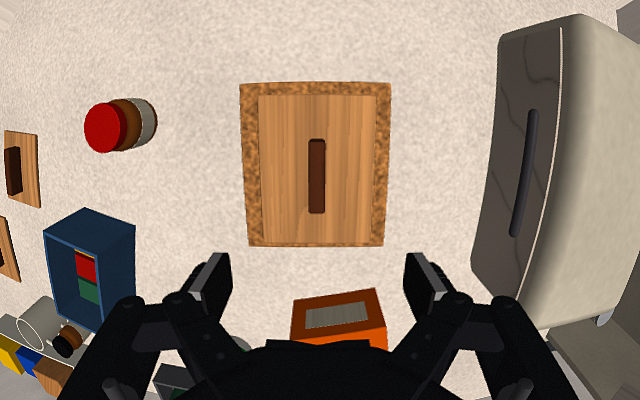

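The mat corners are at (240,84), (391,82), (384,246) and (249,246). The lid corners, (258,95), (376,96), (372,239) and (263,240), lie inside them on all sides, with the bar up. Next is lid_b.

```bash
python3 -m handwheel '[[[0,0,0.68],[0,0,0],0],[[0,0,0.68],[0,0,0],0],[[0,0,0],[-0.19,-0.54,0],0],[[0,0,0],[-0.19,-0.54,0],0],[[0,0,0],[-0.19,-0.54,0],0],[[0,0,0],[-0.19,-0.54,0],0],[[0,0,0],[-0.19,-0.54,0],0],[[0,0,0],[-0.19,-0.54,0],0],[[0,0,0],[-0.19,-0.54,0],0],[[0,0,0],[-0.19,-0.54,0],0]]' 40
python3 w.py w4
python3 - <<'E'
from h import *
np.set_printoptions(precision=4,suppress=True)
plan((.6124,-.314,.2),-5.8)
P,_=wl("w3")
f=lambda L,z:np.array([onz(ray("wrist",p,P),z) for p in L])
m=f([(240,84),(391,82),(384,246),(249,246)],.006);l=f([(258,95),(376,96),(372,239),(263,240)],.024)
print(m,m.mean(0),l,l.mean(0))
E
```

```text
t: 10.4
tool_pos: [0.5561, -0.0894, 0.2451]
tcp_rot: [[-0.995, 0.1, -0.003], [0.1, 0.995, -0.0], [0.003, -0.0, -1.0]]
ft_force: [0.8, -0.0, -0.6]
gripper_width: 1.001
grip_force: 0.0
t 10.45 at [ 0.5559 -0.099   0.2454] yaw 173.7 turn_z -0.087 shift after turn [-0.78  -2.079  0.464] R22 tilt [-0.0019 -0.0049] F [-3.1 -6.4  0.9] w 1.003 0.0
[[0.3483 0.2651 0.006 ]
 [0.34   0.4435 0.006 ]
 [0.5505 0.4526 0.006 ]
 [0.5564 0.2725 0.006 ]] [0.4488 0.3584 0.006 ] [[0.3626 0.2906 0.024 ]
 [0.3592 0.4227 0.024 ]
 [0.5322 0.4313 0.024 ]
 [0.5381 0.295  0.024 ]] [0.448  0.3599 0.024 ]
```

```bash
python3 -m handwheel '[[[0,0,0],[-0.19,-0.51,0.1],0],[[0,0,0],[-0.19,-0.51,0.1],0],[[0,0,0],[-0.19,-0.51,0.1],0],[[0,0,0],[-0.19,-0.51,0.1],0],[[0,0,0],[0,0,0],0],[[0,0,0],[0,0,0],0],[[0,0,0],[0,0,0],0],[[0,0,0],[0,0,0],0],[[0,0,0],[0,0,0],0],[[0,0,0],[0,0,0],0]]' 40
python3 w.py w5
python3 - <<'E'
from h import *
plan((.6124,-.314,.0418),-5.8)
_,i=wl("w5");_,j=wl("w4")
cv2.imwrite("pics/w45.png",cv2.convertScaleAbs(np.vstack([i[20:320],j[20:320]]),alpha=1.4))
E
```

```text
t: 11.7
tool_pos: [0.6119, -0.2981, 0.2072]
tcp_rot: [[-0.995, 0.1, 0.0], [0.1, 0.995, 0.0], [-0.0, 0.0, -1.0]]
ft_force: [0.6, -0.0, -0.2]
gripper_width: 1.001
grip_force: 0.0
t 11.75 at [ 0.6119 -0.2983  0.2072] yaw 174.25 turn_z 0.008 shift after turn [-0.021 -0.156  1.654] R22 tilt [ 0.0003 -0.    ] F [-0.5 -0.   0. ] w 1.0 0.0
```

View pics/w45.png

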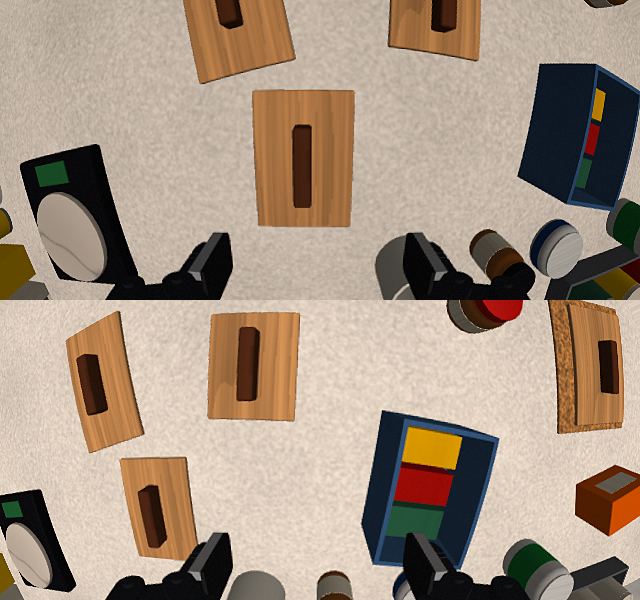

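w5 (upper half) shows lid_b with corners at (252,90), (355,91), (350,226) and (258,226), bar top about (293..311, 125..207), and the mug beyond the right finger. w4 (lower half) shows lid_b's near corners at (121,459) and (186,457). It also shows the canister still upright with its packets.

Run:
```python
from h import *
np.set_printoptions(precision=4,suppress=True)
P4,i4=wl("w4");P5,i5=wl("w5")
a=sub(i4,[(121,179),(186,177),(139,276)],4);b=sub(i5,[(252,110),(355,111),(258,246),(350,246)],4);print(a,b)
for j in range(3): print(tri(ray("wrist",a[j],P4),ray("wrist",b[j],P5)))
q=np.array([onz(ray("wrist",p,P5),.018) for p in b]);print(q,q.mean(0),yaw(q[2]-q[0]),yaw(q[3]-q[1]))
t=np.array([onz(ray("wrist",p,P5),.048) for p in[(293,145),(311,145),(311,227),(293,228)]]);print("bar",t,t.mean(0))
print("mug",onz(ray("top",(390.5,155.5)),.09))
p=[onz(ray("wrist",x,P4),.1) for x in((382,431),(497,438),(462,566))]
cv2.imwrite
print(yaw(p[0]-p[1])) 
m=[onz(ray("wrist",(x,y-300+20),P4),.1) for x,y in((408,412),(497,438),(464,563))];print("can",m,(m[0]+m[2])/2)
plan((.6124,-.314,.0418),-5.8)
```

```text
[[118.6032 179.3246]
 [185.6315 176.4289]
 [139.2213 275.7966]] [[251.8047 110.9736]
 [353.9952 110.2216]
 [257.4723 245.2439]
 [349.4744 246.2191]]
(array([ 0.533 , -0.3551,  0.0189]), [np.float64(0.00023899165314972013), np.float64(0.0002389916531495182)])
(array([ 0.5435, -0.2522,  0.0137]), [np.float64(0.00040717658514076004), np.float64(0.0004071765851409759)])
(array([ 0.6826, -0.3727,  0.0141]), [np.float64(0.0002927931472455402), np.float64(0.00029279314724554384)])
[[ 0.5332 -0.3552  0.018 ]
 [ 0.5438 -0.2526  0.018 ]
 [ 0.6805 -0.3717  0.018 ]
 [ 0.6918 -0.2682  0.018 ]] [ 0.6123 -0.3119  0.018 ] -6.383110046286319 -6.029164519067376
bar [[ 0.5696 -0.3147  0.048 ]
 [ 0.5714 -0.2982  0.048 ]
 [ 0.6518 -0.3068  0.048 ]
 [ 0.6511 -0.3247  0.048 ]] [ 0.611  -0.3111  0.048 ]
mug [ 0.7519 -0.1941  0.09  ]
-121.62931305331288
can [array([ 0.5091, -0.0018,  0.1   ]), array([0.5387, 0.0927, 0.1   ]), array([0.677 , 0.0644, 0.1   ])] [0.5931 0.0313 0.1   ]
t 11.75 at [ 0.6119 -0.2983  0.2072] yaw 174.25 turn_z 0.008 shift after turn [-0.021 -0.156  1.654] R22 tilt [ 0.0003 -0.    ] F [-0.5 -0.   0. ] w 1.0 0.0
```

```bash
python3 -m handwheel '[[[0,0,0],[-0.015,-0.136,0.2],0],[[0,0,0],[0,0,0.4],0],[[0,0,0],[0,0,0.4],0],[[0,0,0],[0,0,0.35],0],[[0,0,0],[0,0,0.2],0],[[0,0,0],[0,0,0.1],0],[[0,0,0],[0,0,0],0],[[0,0,0],[0,0,0],1],[[0,0,0],[0,0,0],1],[[0,0,0],[0,0,0],1]]' 40
python3 -c "
from h import *
plan((.598,.0255,.22),-13.2)"
```

```text
t: 13.0
tool_pos: [0.6123, -0.3123, 0.0427]
tcp_rot: [[-0.995, 0.1, 0.001], [0.1, 0.995, -0.0], [-0.001, -0.0, -1.0]]
ft_force: [0.3, -0.2, 0.4]
gripper_width: 0.38
grip_force: 0.0
t 13.0 at [ 0.6123 -0.3123  0.0427] yaw 174.23 turn_z 1.297 shift after turn [ 0.908  3.256 -1.774] R22 tilt [ 0.001  -0.0004] F [ 0.3 -0.2  0.4] w 0.38 0.0
```

```bash
python3 -m handwheel '[[[0,0,0],[0,0,0],1],[[0,0,0],[0,0,0],1],[[0,0,0],[0,0,-0.1],1],[[0,0,0],[0,0,-0.3],1],[[0,0,0],[0,0,-0.5],1],[[0,0,0],[0,0,-0.5],1],[[0,0,0],[0,0,-0.37],1],[[0,0,0.65],[0,0,0],1],[[0,0,0.65],[0,0,0],1],[[0,0,0],[0,0,0],1]]' 40
python3 -c "
from h import *
plan((.598,.0255,.22),-13.2)"
```

```text
t: 14.25
tool_pos: [0.6117, -0.3121, 0.219]
tcp_rot: [[-0.974, 0.228, -0.001], [0.228, 0.974, 0.0], [0.001, -0.0, -1.0]]
ft_force: [-0.2, -0.3, -2.1]
gripper_width: 0.2
grip_force: 39.8
t 14.25 at [ 0.6117 -0.3121  0.219 ] yaw 166.79 turn_z -0.001 shift after turn [ 0.904  3.255 -0.009] R22 tilt [-0.0006  0.0001] F [-0.2 -0.3 -2.1] w 0.2 39.8
```

```bash
python3 -m handwheel '[[[0,0,0],[0.129,0.465,0],1],[[0,0,0],[0.129,0.465,0],1],[[0,0,0],[0.129,0.465,0],1],[[0,0,0],[0.129,0.465,0],1],[[0,0,0],[0.129,0.465,0],1],[[0,0,0],[0.129,0.465,0],1],[[0,0,0],[0.129,0.465,0],1],[[0,0,0],[0,0,0.2],1],[[0,0,0],[0,0,0.2],1],[[0,0,0],[0,0,0],1]]' 40
python3 w.py w6
python3 - <<'E'
from h import *
plan((.598,.0255,.132),-13.2)
_,i=wl("w6");s=cams.snapshot("scene")[...,::-1];cv2.imwrite("pics/scene3_raw.png",s)
c=s[150:270,260:410]
cv2.imwrite("pics/w6b.png",cv2.convertScaleAbs(np.vstack([cv2.resize(i[40:290,170:490],(384,300)),cv2.resize(c[:,:],(384,300),interpolation=cv2.INTER_CUBIC)]),alpha=1.5))
E
```

```text
t: 15.5
tool_pos: [0.5972, 0.0254, 0.1775]
tcp_rot: [[-0.974, 0.227, -0.004], [0.227, 0.974, -0.001], [0.003, -0.001, -1.0]]
ft_force: [-0.9, 0.4, -1.3]
gripper_width: 0.201
grip_force: 39.8
t 15.55 at [0.598  0.0252 0.1788] yaw 166.82 turn_z 0.004 shift after turn [0.    0.003 0.468] R22 tilt [-0.0014 -0.0004] F [-0.3 -0.1 -1.8] w 0.202 39.8
```

View pics/w6b.png

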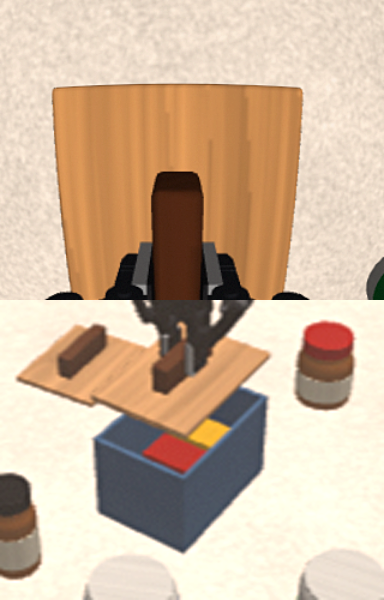

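w6 (upper half) shows the held lid's near corners at (53,88) and (302,88). The scene crop (lower half) shows the lid hovering over the canister, with rim corners at (183,470), (97,438) and (266,398) and the lid's far corner at (190,432). I'll check the centring.

Run:
```python
from h import *
np.set_printoptions(precision=4,suppress=True)
P,im=wl("w6");s=status.sense();zt=s["tool_pos"][2]-.0247
c=np.array([onz(ray("wrist",p,P),zt) for p in sub(im,[(214.2,113.3),(421.7,113.3)],4)])
ux=np.array([-.974,.227,0]);print("near edge",c,np.linalg.norm(c[0]-c[1]),"lid centre",c.mean(0)-ux*.075,"yaw",yaw(c[1]-c[0])-90)
S=lambda x,y:ray("scene",((x+.5)*.3906-.5+260,(y-300+.5)*.4-.5+150))
q=[onz(S(x,y),.1) for x,y in((183,470),(97,438),(266,398))];print("rim",q,(q[1]+q[2])/2,yaw(q[0]-q[2]))
l=[onz(S(x,y),zt) for x,y in((190,432),(92,400),(270,348))];print("lid",l,(l[1]+l[2])/2)
print(s["tool_pos"])
```

```text
near edge [[ 0.5133 -0.0049  0.1549]
 [ 0.5362  0.0927  0.1549]] 0.10025144517863038 lid centre [0.5978 0.0268 0.1549] yaw -13.210962102057167
rim [array([0.6745, 0.0554, 0.1   ]), array([ 0.6599, -0.0365,  0.1   ]), array([0.544 , 0.0945, 0.1   ])] [0.6019 0.029  0.1   ] -16.679558482670313
lid [array([0.6821, 0.0644, 0.1549]), array([ 0.6699, -0.0343,  0.1549]), array([0.5343, 0.0925, 0.1549])] [0.6021 0.0291 0.1549]
[0.5986 0.025  0.1796]
```

The lid and rim centres agree to within a millimetre in the same view, so I'll lower slowly.

```bash
python3 -m handwheel '[[[0,0,0],[0,0.005,0.2],1],[[0,0,0],[0,0,0.1],1],[[0,0,0],[0,0,0.05],1],[[0,0,0],[0,0,0.02],1],[[0,0,0],[0,0,0.02],1],[[0,0,0],[0,0,0.02],1],[[0,0,0],[0,0,0.02],1],[[0,0,0],[0,0,0.01],1],[[0,0,0],[0,0,0],1],[[0,0,0],[0,0,0],1]]' 40
python3 -c "
from h import *
plan((.598,.0255,.132),-13.2)"
```

```text
t: 16.85
tool_pos: [0.5986, 0.0258, 0.135]
tcp_rot: [[-0.973, 0.229, 0.0], [0.229, 0.973, -0.0], [-0.0, -0.0, -1.0]]
ft_force: [0.2, -1.0, -3.2]
gripper_width: 0.201
grip_force: 39.9
t 16.85 at [0.5986 0.0258 0.135 ] yaw 166.78 turn_z -0.004 shift after turn [ 0.005 -0.004  0.03 ] R22 tilt [ 0.0001 -0.    ] F [ 0.2 -1.  -3.2] w 0.201 39.9
```

Already 8 mm into the mouth with no resistance.

```bash
python3 -m handwheel '[[[0,0,0],[0,0,0.01],1],[[0,0,0],[0,0,0.01],1],[[0,0,0],[0,0,0.007],1],[[0,0,0],[0,0,0.005],1],[[0,0,0],[0,0,0.005],1],[[0,0,0],[0,0,0],1],[[0,0,0],[0,0,0],1],[[0,0,0],[0,0,0],1],[[0,0,0],[0,0,0],1],[[0,0,0],[0,0,0],1]]' 40
python3 -c "
from h import *
plan((.598,.0255,.132),-13.2)"
```

```text
t: 18.1
tool_pos: [0.5986, 0.0258, 0.1325]
tcp_rot: [[-0.973, 0.229, 0.001], [0.229, 0.973, 0.001], [-0.0, 0.001, -1.0]]
ft_force: [-5.8, -0.2, 9.2]
gripper_width: 0.2
grip_force: 41.4
t 18.1 at [0.5986 0.0258 0.1325] yaw 166.78 turn_z -0.003 shift after turn [ 0.005 -0.005  0.005] R22 tilt [0.0005 0.0006] F [-5.8 -0.2  9.2] w 0.2 41.4
```

The lid meets the rim at the expected height, 0.1325. I'll release, rise, back off toward the robot and look.

```bash
python3 -m handwheel '[[[0,0,0],[0,0,0],0],[[0,0,0],[0,0,0],0],[[0,0,0],[0,0,0],0],[[0,0,0],[0,0,0],0],[[0,0,0],[0,0,0],0],[[0,0,0],[0,0,-0.2],0],[[0,0,0],[0,0,-0.4],0],[[0,0,0],[0,0,-0.5],0],[[0,0,0],[0.3,0.3,0],0],[[0,0,0],[0.3,0.3,0],0]]' 40
python3 w.py w7
python3 - <<'E'
from h import *
plan((.598,.0255,.132),-13.2)
_,i=wl("w7");s=cams.snapshot("scene")[...,::-1];cv2.imwrite("pics/scene4_raw.png",s)
cv2.imwrite("pics/s4.png",cv2.convertScaleAbs(np.vstack([cv2.resize(s[120:280,130:530],(800,320),interpolation=cv2.INTER_CUBIC),cv2.resize(i[40:320],(640,280))[:,:] if 0 else cv2.copyMakeBorder(i[40:320],0,0,80,80,0)]),alpha=1.4))
E
```

```text
t: 19.35
tool_pos: [0.5537, 0.0983, 0.242]
tcp_rot: [[-0.973, 0.23, 0.001], [0.23, 0.973, 0.0], [-0.001, 0.001, -1.0]]
ft_force: [1.2, 0.8, -0.9]
gripper_width: 0.998
grip_force: 0.0
t 19.4 at [0.551  0.1051 0.2413] yaw 167.12 turn_z 0.056 shift after turn [-0.642 -0.671  1.09 ] R22 tilt [-0.0015  0.0033] F [-0.1  5.8 -0.1] w 1.0 0.0
```

View pics/s4.png

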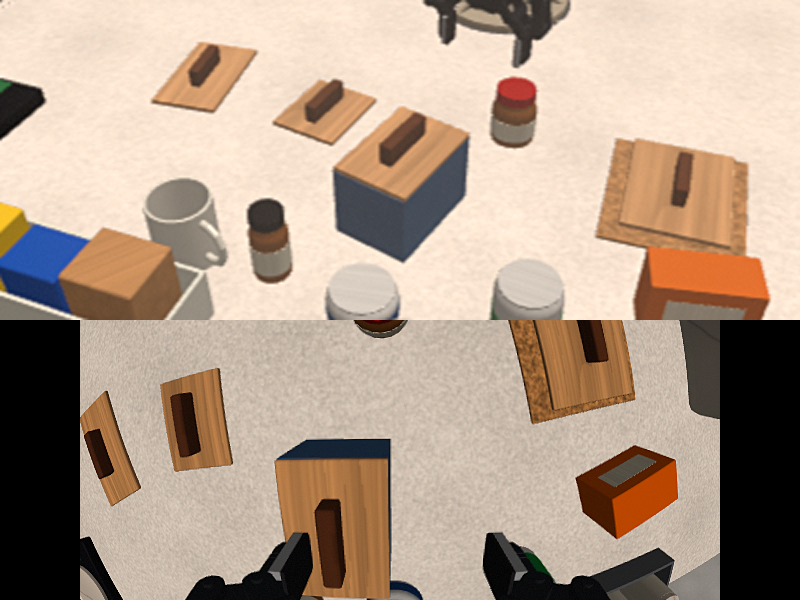

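The picture shows lid_b flush and square on the canister, with its plate corners on the rim at (335,168), (405,107), (469,135) and (400,195). The big lid lies flat, bar up, inside the mat around (683,180). The other two lids and the groceries are where they were. I'll let the arm come to rest and hand in.

```bash
python3 -m handwheel '[[[0,0,0],[0,0,-0.1],0],[[0,0,0],[0,0,0],0],[[0,0,0],[0,0,0],0],[[0,0,0],[0,0,0],0],[[0,0,0],[0,0,0],0],[[0,0,0],[0,0,0],0],[[0,0,0],[0,0,0],0],[[0,0,0],[0,0,0],0],[[0,0,0],[0,0,0],0],[[0,0,0],[0,0,0],0]]' 40
python3 -c "
from rig import order
print(order.sign_off())"
```

```text
t: 20.7
tool_pos: [0.5539, 0.0979, 0.2513]
tcp_rot: [[-0.973, 0.229, -0.0], [0.229, 0.973, -0.0], [0.0, -0.0, -1.0]]
ft_force: [0.0, -0.1, -0.3]
gripper_width: 0.997
grip_force: 0.0
the job is handed in; nothing more can be done
None
```

The job is handed in: the oversized lid lies flat, bar up, centred on the cork mat, and the matching lid (lid_b) sits fully home on the canister, at 20.7 s on the robot's clock; the sign-off returned no verdict.

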